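# Unlock the cam and close the drill vise on a square tube

### The job

Clamp the square tube in the blue drill vise using fingertips only. First swing the red-handled lever all the way back against its stop, so that the cam is at its low point and the slide is free; then push the sliding jaw forward until the tube sits flush and tight between the two jaws, and swing the lever back until the cam is firmly locked. Do not lift the tube or anything else, and leave the other things on the bench undisturbed.

Things in the scene. Friction and masses are not known exactly. Their poses are not given: they have to be found in the camera images.
- vise: blue quick-set drill vise bolted to the bench, bed 280 x 100 mm, 16 mm thick. Origin: centre of the bed's underside, on the bench. Its x axis points forward along the slide towards the fixed jaw (a steel-faced block 100 mm wide, top 66 mm above the bench, at x +112 to +140 mm); y is left, z up. The eccentric lock sits near its rear end (x -115 to -45 mm), 43 mm tall without the lever.
- fixed_face (a point): centre of the strip of the fixed jaw's face that the tube will bear on: 112 mm forward of the vise's origin and 28.5 mm above the bench. Same axes as the vise.
- jaw (a joint): travel of the sliding jaw along the vise's x, in m: 0 fully open, 0.070 when the 25 mm tube is nipped against the fixed jaw, 0.095 with nothing between the jaws. With the cam at its low point it moves with about 3 N and stays where it is left; with the cam locked it takes some 30 N to drag.
- jaw_back (a point): middle of the sliding jaw's back face (the side to push), 55 mm above the bench; moves with the jaw; 11 mm behind the vise's origin at joint value 0. The jaw is a blue block, 80 mm wide, 28 mm long along the slide, top 66 mm above the bench. Below 32 mm above the bench a steel tongue, 24 mm wide, runs back from this face through the lock; above that the face is clear.
- cam (a joint): turn of cam and lever about the pivot, in rad. 0: low point to the shoe, the lever rests on its stop and points back and left (120 degrees anticlockwise from above of the vise's x axis). Grows as the lever swings clockwise from above: from 1.15 the cam bears, from 1.40 it is firmly locked, 1.75 is the end stop. It stays where left; the handle takes about 4 N, 10 N at 1.4, 13 N at 1.6.
- cam_pivot (a point): point on the cam's pivot axis, 50 mm above the bench; 80 mm behind and 33.8 mm left of the vise's origin. Around it a dark steel cam disc, 26 mm across and 3 mm off-centre, presses a brass shoe against the flank of the sliding jaw's tongue.
- lever_grip (a point): point on the axis of the lever's handle, 85 mm above the bench and 85 mm out from the pivot axis. The handle is an upright red cylinder, 17 mm across, reaching from 46 to 100 mm above the bench; nothing else on the vise is taller than 66 mm.
- tube: square aluminium tube, 25 x 25 x 200 mm, about 0.1 kg, lying loose on the vise's bed across the slide, between the jaws, 3 to 14 mm short of the fixed jaw and slightly skewed. Origin: centre of its underside (16 mm above the bench); y along its length.
- offcut: offcut of the same square aluminium tube, 25 x 25 mm, 60 mm tall, standing on end beside the vise; origin under its centre. Bystander.
- screwdriver: screwdriver with a black handle lying beside the vise on its right. Bystander.
- oil_bottle: small yellow bottle with a red cap, 38 mm across, 95 mm tall, standing to the left of the vise; origin under its centre. Bystander.
- tin: low bare-metal tin, 64 mm across, 45 mm tall, to the right of the vise; origin under its centre. Bystander.
- spool: copper wire spool, 80 mm across, 55 mm tall, standing on its flange; origin under its centre. Bystander.
- tape_roll: blue roll of tape lying flat, 96 mm across, 25 mm tall; origin under its centre. Bystander.
- bit_case: red drill-bit case with a black seam, 70 x 110 x 30 mm; origin under its centre. Bystander.
Things that resemble listed ones, but are neither listed nor needed, are in the scene too. What is meant by the tube is not yellow, and is the smaller of those in its own colour.

How it is judged:
By the outcome, as a careful person would: the job done as asked, in the order asked, and still so for the second after the job is handed in, with the robot touching nothing.
It also fails if it takes over 59 s, if anything falls off the work surface, if the arm or the gripper's body presses on something with over 40 N, if the wrist force passes 120 N, or if a joint passes its speed limit or range.

### The arm

A 6-joint arm with a two-finger parallel gripper is mounted at the origin on the work surface. World frame = base frame: x ahead of the robot, y to its left, z up, the work surface at z = 0. Lengths are in m, angles in rad, forces in N, time in s.
With the tool pointing down it reaches from about 0.35 to 0.725 m from the base axis. Payload 6 kg.
Tool frame: the origin (TCP) lies at the very end of the fingers, on their centre line; the grasp point (between the pads) lies 19 mm behind it (r.hold_point_z is the distance from the TCP to the grasp point, in m); z points along the fingers, y is the line along which they close (so a half turn about z gives the same grasp; the last joint's range is limited). The gripper opens to 85 mm and grips with 20 to 120 N. Pads are 22 mm wide; open, the fingers measure 114 mm over their backs; the gripper's body (76 mm by 85 mm) begins 54 mm behind the grasp point. The pads swing forward as they close: fully open they stand 13 mm farther back than shut.
Start: joints at [1.445, 0.04, 0.085, 0, -1.615, -0.334], TCP at [0.266, 0.538, 0.2] pointing down, gripper open.
Joint ranges: [-2.56, 2.56], [-1.29, 2.01], [-1.08, 1.49], [-3.29, 1.98], [-2.81, -0.18], [-2.99, 2.99]. Speed limits (rad/s): [2.57, 2.57, 3.01, 3.14, 3.14, 3.14].

### API

Orientations are given as a unit quaternion [x, y, z, w].
In Python, from cell import r gives the robot as it stands.
- The arm moves only by the tool step_arm, never from a script. Its arguments are lists of equal length, an entry for each row: "delta_pos": the shift along the world's x, y, z in mm, a list of three; "rotation": the turn, a rotation vector about the world's x, y, z in rad, a list of three; "fingers": the closure, from 0 (fully open) to 1 (shut). In form: {"delta_pos": [[x, y, z], ...], "rotation": [[wx, wy, wz], ...], "fingers": [fingers, ...]}. A call has 1 to 8 rows; each row shifts and turns the commanded pose from where the row before left it; what a row does not reach is not made up. A row lasts 1/10 s, in which the tool goes at most 50 mm and 8.59 degrees, less where a joint would pass 70% of its speed; a pose out of reach is approached as far as the arm can. A call is refused whole if a number of a shift passes 50 or a number of a turn 0.15, either way. A call with a gripper value outside its range is refused whole. The fingers move at their own pace and stop on an object; the grip force is fixed at half the most. Time passes only in rows, so rows that do not move let the fingers close. It gives the time, the measured TCP pose, the force, the opening and the grip force at its end, in the units of the state.
- r.get_obs(): the state, without advancing time (a new reading comes with each control period).
- r.get_image(name): name is "scene" or "top"; returns (picture, depth): 400x640x3 uint8, red, green, blue; 400x640 float32, m along the optical axis (not along the pixel's ray), 0 where there is no reading.
- r.camera_model(name): a dict with "fx", "fy", "cx", "cy" (pixels), "world_from_camera" (4x4, takes a point from camera to world coordinates). Camera axes: x right, y up, looking along -z (the intrinsics and any distortion apply to the point x, -y, -z); pixel columns grow to the right and rows downward; lengths in m; the calibration is good to about 2 mm. A picture is of the moment at which its call begins. camera_model takes no time and is no camera call.
- r.sign_off(): hands the job in; it is judged then, once.
Trained networks look in the newest picture that a camera, given by its name, has taken for a name from the list of things; names that differ only in an ending like _2 or _b are one class to them, and where a whole thing is asked for, a point or a joint stands for the part that bears it (a point fixed in the world has none). Each returns a list of dicts, best first, with "p" (0 to 1); they miss things now and then, are a little off and sometimes report something else, mostly with a low value. They report only what shows in the picture. A call takes as long as a camera call. They do not tell look-alikes from the thing itself.
- r.regions_of(camera, query): "pixels" (400x640 bool, what is visible of it) and "position" ([row, column] in pixels, amid what is visible of it).
The state is a dict: "t": time; "joints": joint angles; "qd": joint speeds; "joint_torque": joint torques, N m; "tcp_pos": TCP position; "eef_rot": TCP orientation; "ft_force": force on the tool from outside, world axes, zero at the start; "moment": the same for the moment, N m; "width": finger opening in m; "gripper_force": force on a finger pad.
Only numpy, scipy, OpenCV 4.12 (cv2) and the standard library are available. Lean on these libraries where they do the work, as an engineer would, in place of code of your own. Each camera call takes 0.05 s, during which the arm holds its last target. There are 200 camera calls.

## Working session

There is one attempt and no reset: what is moved stays moved. The work goes in short steps, Python scripts to look and compute and a tool call to move; the robot and the scene stay as the last step left them, time stands still between calls to the robot, and variables do not carry over. Pictures are saved under pics/ and viewed, at most 10 in all, crops included, and the job is handed in when it is done.

Besides the shell and the picture viewer there is one more tool, called after "Request:" in YAML: its name, and indented under it one key for each argument. step_arm: Moves the arm, as the interface text tells. Its arguments: {"type":"object","properties":{"delta_pos":{"type":"array","items":{"type":"array","items":{"type":"number"}}},"rotation":{"type":"array","items":{"type":"array","items":{"type":"number"}}},"fingers":{"type":"array","items":{"type":"number"}}},"required":["delta_pos","rotation","fingers"]}

```bash
mkdir -p pics; cat > h.py <<'E'
import numpy as np, cv2
from cell import r
def world(cam, d, rows, cols):
    m=r.camera_model(cam); z=d[rows,cols]
    x=(cols-m["cx"])/m["fx"]*z; y=(rows-m["cy"])/m["fy"]*z
    P=np.stack([x,-y,-z,np.ones_like(z)],-1)
    return (P@np.array(m["world_from_camera"]).T)[...,:3], z>0
def pix(cam,p):
    m=r.camera_model(cam); q=np.linalg.inv(np.array(m["world_from_camera"]))@np.append(p,1)
    return [m["cy"]+m["fy"]*q[1]/q[2], m["cx"]-m["fx"]*q[0]/q[2]]
E
python3 - <<'E'
from h import *
for c in ("scene","top"):
    im,d=r.get_image(c); cv2.imwrite(f"pics/{c}0.png",im[...,::-1]); np.savez(f"{c}0.npz",im=im,d=d)
    m=r.camera_model(c); print(c,{k:m[k] for k in m if k!="world_from_camera"},np.round(m["world_from_camera"],3).tolist())
for q in ("vise","jaw","cam","lever_grip","tube","offcut"):
    for o in r.regions_of("top",q)[:4]:
        P,ok=world("top",d,*np.nonzero(o["pixels"])); P=P[ok]
        print(q,round(o["p"],2),np.round(o["position"]),len(P),np.round(np.median(P,0),3),np.round(P.min(0),3),np.round(P.max(0),3))
E
```

```text
scene {'fx': 506.65123133058086, 'fy': 506.65123133058086, 'cx': 313.7476020936493, 'cy': 201.0995523043315} [[0.326, -0.648, 0.688, 1.411], [0.945, 0.212, -0.248, -0.362], [0.015, 0.732, 0.681, 0.974], [0.0, 0.0, 0.0, 1.0]]
top {'fx': 392.2658347335312, 'fy': 392.2658347335312, 'cx': 321.6058902218078, 'cy': 200.1373160825692} [[0.017, 0.998, -0.052, 0.41], [-1.0, 0.015, -0.024, -0.034], [-0.023, 0.053, 0.998, 1.399], [0.0, 0.0, 0.0, 1.0]]
vise 0.56 [172. 299.] 2482 [0.581 0.082 0.021] [ 0.452 -0.01  -0.004] [0.757 0.176 0.105]
jaw 0.73 [170. 296.] 544 [0.59  0.086 0.035] [0.449 0.032 0.012] [0.652 0.119 0.075]
jaw 0.47 [185. 373.] 238 [ 0.542 -0.181  0.022] [ 0.518 -0.234 -0.004] [ 0.586 -0.047  0.032]
cam 0.47 [174. 281.] 151 [0.562 0.143 0.049] [ 0.518  0.116 -0.003] [0.611 0.169 0.104]
lever_grip 0.62 [177. 283.] 147 [0.559 0.143 0.049] [ 0.518  0.116 -0.003] [0.612 0.18  0.104]
tube 0.89 [151. 420.] 430 [ 0.661 -0.351  0.025] [ 0.578 -0.419 -0.007] [ 0.749 -0.282  0.032]
tube 0.76 [143. 304.] 500 [0.688 0.063 0.04 ] [ 0.652 -0.043 -0.004] [0.736 0.157 0.05 ]
tube 0.62 [268. 255.] 892 [0.253 0.228 0.035] [ 0.116  0.197 -0.001] [0.388 0.26  0.044]
tube 0.47 [168. 296.] 2412 [0.581 0.082 0.021] [ 0.452 -0.    -0.004] [0.748 0.171 0.104]
```

```bash
python3 - <<'E'
import cv2
a=cv2.imread("pics/top0.png")[100:240,210:400]; cv2.imwrite("pics/top0c.png",cv2.resize(a,None,fx=4,fy=4,interpolation=cv2.INTER_CUBIC))
E
```

```text
(no output)
```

View pics/scene0.png

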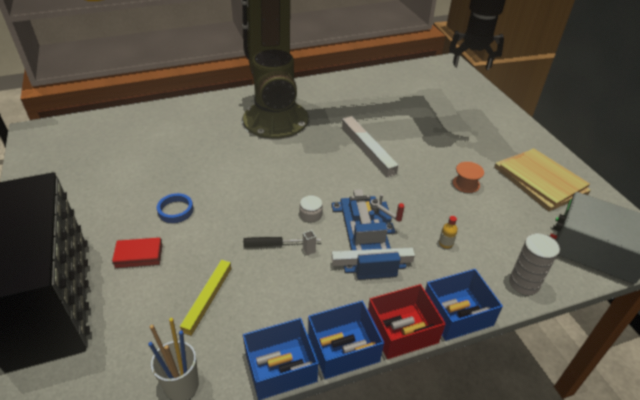

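View pics/top0c.png

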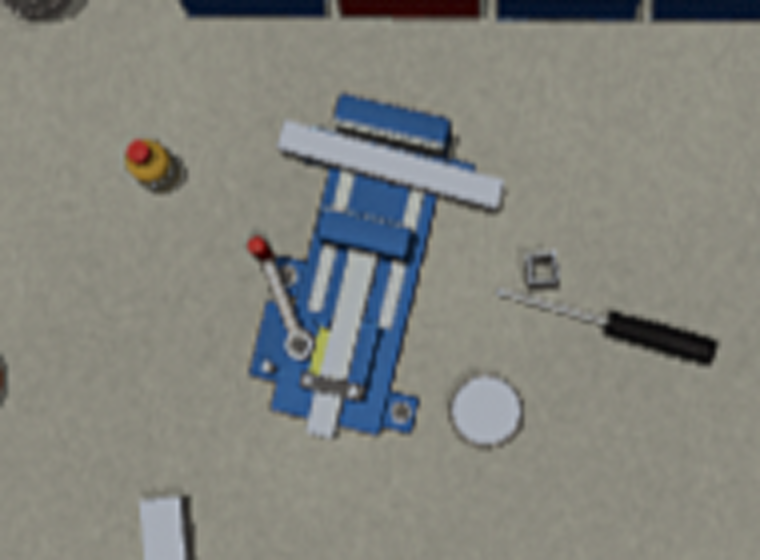

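The tube candidates in the top view are the silver bar on the vise at (143,304), the longer silver bar lying free at (268,255), and the yellow bar at (151,420). The one meant is at (143,304): about 200 mm long, not yellow, and across the bed between the jaws, as the crop confirms. In the crop the lever handle is at (258,245) and its pivot at (298,345), so the lever points forward-left and is close to locked.

```bash
python3 - <<'E'
from h import *
for c in ("top","scene"):
    f=np.load(c+"0.npz"); im,d=f["im"].astype(int),f["d"]
    R,C=np.indices(d.shape); P,ok=world(c,d,R,C)
    reg=ok&(P[...,0]>.42)&(P[...,0]<.8)&(P[...,1]>-.06)&(P[...,1]<.2)
    blue=(im[...,2]>im[...,0]*1.35)&(im[...,2]>60)
    def rect(m,n):
        m=m.astype(np.uint8); k,l,s,ce=cv2.connectedComponentsWithStats(m,connectivity=8)
        for i in range(1,k):
            if s[i,4]<25: continue
            Q=P[l==i]; (cx,cy),(w,h),a=cv2.minAreaRect((Q[:,:2]*1000).astype(np.float32))
            e=cv2.boxPoints(((cx,cy),(w,h),a)); v=e[1]-e[0]; u=e[2]-e[1]; L=v if np.hypot(*v)>np.hypot(*u) else u
            print(c,n,s[i,4],np.round([cx,cy,max(w,h),min(w,h)]),"long axis deg",round(np.degrees(np.arctan2(L[1],L[0]))%180,1),"z",np.round(np.median(Q[:,2]),4), np.round(Q[:,:2].mean(0)*1000))
    rect(reg&(P[...,2]>.057)&(P[...,2]<.075)&blue,"jaw tops")
    rect(reg&(P[...,2]>.035)&(P[...,2]<.048)&~blue&(im.min(-1)>90),"tube")
    red=(im[...,0]>im[...,1]*1.7)&reg&(P[...,1]>.1)
    Q=P[red]; print(c,"red",len(Q),np.round(np.median(Q,0),3),np.round(Q.min(0),3),np.round(Q.max(0),3)); T=Q[Q[:,2]>.09]; print(len(T),np.round(T.mean(0),4))
E
```

```text
top jaw tops 177 [724.  49.  98.  23.] long axis deg 76.8 z 0.0661 [724.  49.]
top jaw tops 181 [624.  72.  78.  28.] long axis deg 78.4 z 0.0661 [624.  72.]
top tube 398 [689.  53. 200.  25.] long axis deg 75.3 z 0.0413 [688.  52.]
top tube 190 [474. -33.  59.  52.] long axis deg 0.6 z 0.0444 [474. -34.]
top red 23 [0.604 0.158 0.099] [0.598 0.151 0.073] [0.615 0.164 0.105]
20 [0.6062 0.1583 0.0988]
scene jaw tops 231 [626.  73.  79.  28.] long axis deg 76.5 z 0.0662 [627.  73.]
scene jaw tops 391 [727.  51. 100.  28.] long axis deg 76.7 z 0.0656 [728.  50.]
scene tube 276 [477. -33.  59.  57.] long axis deg 138.2 z 0.0444 [480. -34.]
scene tube 26 [554. 137.  45.   9.] long axis deg 17.5 z 0.0465 [552. 137.]
scene tube 474 [691.  54. 200.  31.] long axis deg 75.6 z 0.0412 [688.  47.]
scene red 67 [0.615 0.158 0.087] [0.603 0.142 0.001] [0.797 0.168 0.104]
26 [0.612  0.1598 0.0982]
```

```bash
python3 - <<'E'
from h import *
from scipy.spatial.transform import Rotation as R
o=r.get_obs(); print({k:np.round(v,3).tolist() for k,v in o.items()})
M=R.from_quat(o["eef_rot"]).as_matrix(); print(M.round(3)); print("tool y yaw",np.degrees(np.arctan2(M[1,1],M[0,1])))
a=np.radians(-12.8);u=np.array([np.cos(a),np.sin(a)]);v=np.array([-u[1],u[0]])
O=(np.array([726,50.])-126*u); p=O-80*u+33.8*v
h=np.array([610,159.])-p
print("O",O,"pivot",p,"handle r",np.hypot(*h),"ang",np.degrees(np.arctan2(h[1],h[0])),"cam",np.radians(120-12.8)-np.arctan2(h[1],h[0]))
for c in (1.5,0,1.6):
    t=np.radians(107.2)-c; print(c,p+85*np.array([np.cos(t),np.sin(t)]))
print("jaw_back q .0195, .07",O+8.5*u,O+59*u)
E
```

```text
{'t': 0.4, 'joints': [1.445, 0.04, 0.085, -0.0, -1.616, -0.334], 'qd': [0.002, -0.002, 0.001, 0.0, 0.001, -0.002], 'joint_torque': [0.002, -36.74, 34.7, 6.924, -0.002, 0.0], 'tcp_pos': [0.266, 0.538, 0.2], 'eef_rot': [0.974, -0.228, -0.0, 0.0], 'ft_force': [0.65, 0.149, 0.678], 'moment': [0.024, 0.011, -0.022], 'gripper_force': 0.0, 'width': 0.086}
[[ 0.896 -0.444 -0.   ]
 [-0.444 -0.896 -0.   ]
 [ 0.     0.    -1.   ]]
tool y yaw -116.34465790867817
O [603.13118136  77.9151107 ] pivot [532.60757223 128.59903869] handle r 83.149301407776 ang 21.445679673928186 cam 1.4966952374998503
1.5 [611.82483668 159.41502501]
0 [507.47238798 209.79769947]
1.6 [614.50554552 151.35254327]
jaw_back q .0195, .07 [611.41995087  76.03194847] [660.66499326  64.84374934]
```

Request:
step_arm:
  delta_pos:
    - [21.6,-23.7,0]
    - [21.6,-23.7,0]
    - [21.6,-23.7,0]
    - [21.6,-23.7,0]
    - [21.6,-23.7,0]
    - [21.6,-23.7,0]
    - [21.6,-23.7,0]
    - [21.6,-23.7,0]
  rotation:
    - [0,0,-0.144]
    - [0,0,-0.144]
    - [0,0,-0.144]
    - [0,0,-0.144]
    - [0,0,-0.144]
    - [0,0,-0.144]
    - [0,0,-0.144]
    - [0,0,-0.144]
  fingers: [0.5,0.5,0.5,0.5,0.5,0.5,0.5,0.5]

```text
t: 1.2
tcp_pos: [0.4397, 0.347, 0.2003]
eef_rot: [-0.69, 0.723, 0.0, 0.0]
ft_force: [1.0, 0.3, 1.3]
width: 0.043
gripper_force: 0.0
```

Request:
step_arm:
  delta_pos:
    - [21.6,-23.7,0]
    - [21.6,-23.7,0]
    - [21.6,-23.7,0]
    - [21.6,-23.7,0]
    - [21.6,-23.7,0]
    - [21.6,-23.7,0]
    - [21.6,-23.7,0]
    - [21.6,-23.7,0]
  rotation:
    - [0,0,-0.144]
    - [0,0,-0.144]
    - [0,0,-0.144]
    - [0,0,-0.144]
    - [0,0,-0.144]
    - [0,0,-0.144]
    - [0,0,-0.144]
    - [0,0,-0.144]
  fingers: [0.5,0.5,0.5,0.5,0.5,0.5,0.5,0.5]

```text
t: 2.0
tcp_pos: [0.6126, 0.1574, 0.2002]
eef_rot: [-0.185, 0.983, 0.0, 0.0]
ft_force: [0.4, 0.4, 1.0]
width: 0.0424
gripper_force: 0.0
```

Request:
step_arm:
  delta_pos:
    - [0,0,0]
    - [0,0,0]
  rotation:
    - [0,0,0]
    - [0,0,0]
  fingers: [0.5,0.5]

```text
t: 2.2
tcp_pos: [0.6121, 0.1578, 0.1997]
eef_rot: [-0.187, 0.982, -0.0, -0.0]
ft_force: [-0.1, 0.6, 0.3]
width: 0.0426
gripper_force: 0.0
```

```bash
cat > st.py <<'E'
from h import *
from scipy.spatial.transform import Rotation as R
o=r.get_obs(); M=R.from_quat(o["eef_rot"]).as_matrix()
p=np.array([532.6,128.6]); a=np.radians(-12.8); u=np.array([np.cos(a),np.sin(a)]); v=np.array([-u[1],u[0]])
t=o["tcp_pos"]*1000; d=t[:2]-p
print("t",o["t"],"tcp",t.round(1),"vise",((t[:2]-[603.1,77.9])@np.array([u,v]).T).round(1),"yaw",np.degrees(np.arctan2(M[1,1],M[0,1])).round(1),"tilt",M[2].round(3),"r",np.hypot(*d).round(1),"ang",np.degrees(np.arctan2(d[1],d[0])).round(1),"F",np.round(o["ft_force"],1),"w",round(o["width"],3),o["gripper_force"],"j6",o["joints"][5])
E
python3 st.py
```

```text
t 2.2 tcp [612.1 157.8 199.7] vise [-9.  79.9] yaw 111.6 tilt [ 0.001  0.    -1.   ] r 84.7 ang 20.2 F [-0.1  0.6  0.3] w 0.043 0.0 j6 -1.7619632785916741
```

Request:
step_arm:
  delta_pos:
    - [0,0,-35]
    - [0,0,-35]
    - [0,0,-30]
    - [0,0,-20]
    - [0,0,-10]
    - [0,0,0]
  rotation:
    - [0,0,0]
    - [0,0,0]
    - [0,0,0]
    - [0,0,0]
    - [0,0,0]
    - [0,0,0]
  fingers: [0.5,0.5,0.5,0.5,0.5,0.5]

```text
t: 2.8
tcp_pos: [0.6109, 0.1588, 0.069]
eef_rot: [-0.189, 0.982, -0.0, -0.001]
ft_force: [-0.4, 0.1, 0.4]
width: 0.0424
gripper_force: 0.0
```

```bash
python3 st.py; python3 - <<'E'
from h import *
im,d=r.get_image("scene"); cv2.imwrite("pics/s1.png",cv2.resize(im[170:290,320:440,::-1],None,fx=5,fy=5,interpolation=cv2.INTER_CUBIC))
E
```

```text
t 2.8 tcp [610.9 158.8  69. ] vise [-10.4  80.7] yaw 111.7 tilt [ 0.002  0.    -1.   ] r 83.9 ang 21.1 F [-0.4  0.1  0.4] w 0.042 0.0 j6 -1.7621341314722963
```

View pics/s1.png

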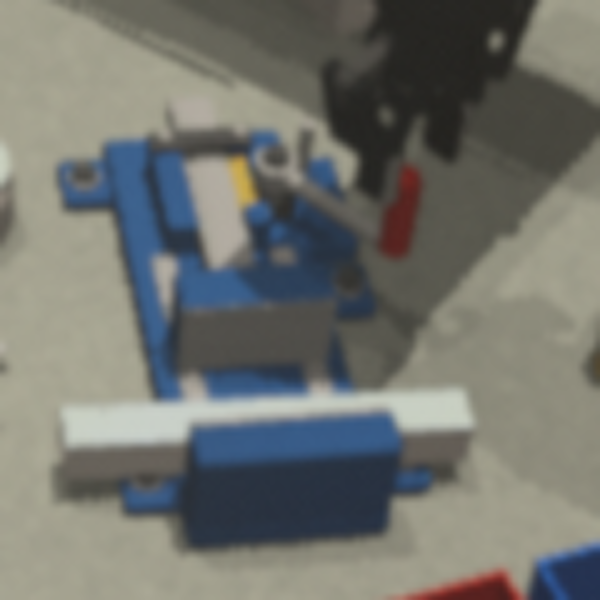

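The picture shows the two dark fingertips at crop (370,190) and (440,150), with the red handle between them at (408,200). Next I narrow the cage and work out the arc.

```bash
python3 - <<'E'
import numpy as np
p=np.array([532.6,128.6]); t=np.radians(20.9)+.125*np.arange(14); q=p+85*np.c_[np.cos(t),np.sin(t)]; q[0]=[611.6,158.8]
print(np.diff(q,axis=0).round(1).tolist())
E
```

```text
[[-4.0, 9.8], [-5.6, 9.0], [-6.7, 8.3], [-7.6, 7.4], [-8.5, 6.4], [-9.2, 5.3], [-9.8, 4.1], [-10.2, 2.8], [-10.5, 1.5], [-10.6, 0.2], [-10.6, -1.1], [-10.3, -2.4], [-10.0, -3.7]]
```

Request:
step_arm:
  delta_pos:
    - [0,0,0]
    - [0,0,0]
    - [0,0,0]
  rotation:
    - [0,0,0]
    - [0,0,0]
    - [0,0,0]
  fingers: [0.68,0.68,0.68]

```text
t: 3.15
tcp_pos: [0.6123, 0.1587, 0.0713]
eef_rot: [-0.188, 0.982, 0.0, 0.001]
ft_force: [-0.4, -0.8, 1.0]
width: 0.0274
gripper_force: 0.0
```

Request:
step_arm:
  delta_pos:
    - [-4.0,9.8,0]
    - [-5.6,9.0,0]
    - [-6.7,8.3,0]
    - [-7.6,7.4,0]
  rotation:
    - [0,0,0.125]
    - [0,0,0.125]
    - [0,0,0.125]
    - [0,0,0.125]
  fingers: [0.68,0.68,0.68,0.68]

```text
t: 3.55
tcp_pos: [0.5879, 0.1934, 0.0706]
eef_rot: [-0.427, 0.904, 0.0, 0.0]
ft_force: [0.4, 0.1, 0.3]
width: 0.0271
gripper_force: 0.0
```

```bash
python3 st.py
```

```text
t 3.55 tcp [587.9 193.4  70.6] vise [-40.4 109.3] yaw 140.6 tilt [-0.001 -0.    -1.   ] r 85.2 ang 49.5 F [0.4 0.1 0.3] w 0.027 0.0 j6 -1.3287695316480987
```

```bash
python3 - <<'E'
from h import *
im,d=r.get_image("scene"); cv2.imwrite("pics/s2.png",cv2.resize(im[170:290,320:440,::-1],None,fx=5,fy=5,interpolation=cv2.INTER_CUBIC))
o=r.get_obs(); print([(np.array(pix("scene",o["tcp_pos"]))-[170,320])*5])
P,ok=world("scene",d,*np.indices(d.shape)); i=im.astype(int)
m=ok&(i[...,0]>1.7*i[...,1])&(P[...,0]>.48)&(P[...,0]<.68)&(P[...,1]>.1)&(P[...,1]<.23)
Q=P[m]; print(len(Q),np.median(Q,0),Q.max(0))
E
```

```text
[array([173.37025979, 435.23644679])]
89 [0.61449241 0.15787542 0.08208427] [0.61993742 0.22404709 0.10253462]
```

View pics/s2.png

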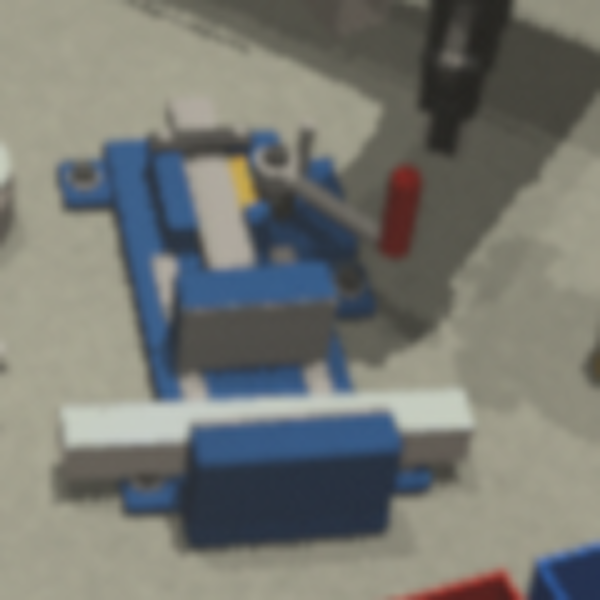

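```bash
python3 - <<'E'
from h import *
f=lambda p:((np.array(pix("scene",np.array(p)/1000))-[170,320])*5).round()[::-1]
for p in ([611,159,69],[611,159,84],[611,159,100],[611,159,46],[588,193.4,71],[588,193.4,85]): print(p,f(p))
im,d=r.get_image("scene")
P,ok=world("scene",d,*np.indices(d.shape)); i=im.astype(int)
# tip pixels near current TCP
m=ok&(P[...,0]>.54)&(P[...,0]<.64)&(P[...,1]>.14)&(P[...,1]<.24)&(P[...,2]>.06)&(P[...,2]<.15)&(i.max(-1)<90)
R,C=np.nonzero(m)
for rr in np.unique(R)[::-1][:12]:
    k=m[rr]; print(rr,(rr-170)*5,P[rr][k].mean(0).round(4),k.sum())
mr=ok&(i[...,0]>1.7*i[...,1])&(P[...,0]>.58)&(P[...,0]<.65)&(P[...,1]>.1)&(P[...,1]<.2)
for rr in np.unique(np.nonzero(mr)[0]): print("red",rr,P[rr][mr[rr]].mean(0).round(4),mr[rr].sum())
im,d=r.get_image("top");P,ok=world("top",d,*np.indices(d.shape)); i=im.astype(int)
mr=ok&(i[...,0]>1.7*i[...,1])&(P[...,0]>.58)&(P[...,0]<.65)&(P[...,1]>.1)&(P[...,1]<.2);print("top red",mr.sum(),P[mr].mean(0))
mr=ok&(P[...,0]>.5)&(P[...,0]<.7)&(P[...,1]>.1)&(P[...,1]<.3)&(P[...,2]>.12);print("gripper",mr.sum(),P[mr].mean(0))
E
```

```text
[611, 159, 69] [394. 221.]
[611, 159, 84] [398. 200.]
[611, 159, 100] [402. 177.]
[611, 159, 46] [388. 253.]
[588, 193.4, 71] [434. 174.]
[588, 193.4, 85] [438. 155.]
218 240 [0.6159 0.1566 0.0606] 3
217 235 [0.6161 0.1579 0.064 ] 5
216 230 [0.6145 0.1584 0.0659] 7
215 225 [0.6144 0.1579 0.0696] 7
214 220 [0.6138 0.1578 0.0726] 7
213 215 [0.6142 0.157  0.0768] 7
212 210 [0.6154 0.1572 0.0814] 6
211 205 [0.6156 0.1594 0.0844] 6
210 200 [0.6137 0.1587 0.0864] 7
209 195 [0.6135 0.1583 0.0899] 7
208 190 [0.6128 0.1576 0.093 ] 5
207 185 [0.6085 0.1531 0.0939] 2
red 203 [0.6037 0.1615 0.101 ] 1
red 204 [0.6053 0.1624 0.0987] 4
red 205 [0.6108 0.1608 0.1006] 5
red 206 [0.6125 0.1588 0.0993] 6
red 207 [0.6138 0.1585 0.0971] 6
red 208 [0.615  0.1582 0.0948] 6
red 209 [0.6145 0.1576 0.0911] 5
red 210 [0.6141 0.1584 0.0869] 5
red 211 [0.6157 0.1579 0.085 ] 5
red 212 [0.616  0.1582 0.0817] 5
red 213 [0.6162 0.1572 0.0786] 6
red 214 [0.6143 0.1575 0.0731] 5
red 215 [0.6149 0.1576 0.0702] 5
red 216 [0.615  0.1581 0.0665] 5
red 217 [0.6161 0.1579 0.064 ] 5
red 218 [0.6157 0.1587 0.0598] 5
red 219 [0.6169 0.157  0.0578] 4
red 220 [0.6156 0.1583 0.0525] 4
top red 29 [0.60698371 0.15781998 0.09521321]
gripper 3263 [0.56284761 0.20685662 0.4628301 ]
```

```bash
python3 - <<'E'
from h import *
im,d=r.get_image("scene")
P,ok=world("scene",d,*np.indices(d.shape))
for rr in range(192,203): print(rr,[(c,(P[rr,c]*1000).round().astype(int).tolist() if ok[rr,c] else None,int(im[rr,c].mean())) for c in (405,407,409,411)])
E
```

```text
192 [(405, [620, 159, 153], 61), (407, [623, 163, 155], 41), (409, [628, 166, 158], 39), (411, [630, 169, 159], 37)]
193 [(405, [599, 174, 128], 74), (407, [607, 174, 134], 41), (409, [628, 166, 154], 37), (411, [630, 170, 155], 39)]
194 [(405, [599, 174, 124], 76), (407, [608, 174, 132], 40), (409, [608, 180, 131], 37), (411, [630, 171, 151], 44)]
195 [(405, [599, 175, 121], 71), (407, [609, 174, 129], 40), (409, [612, 177, 131], 37), (411, [617, 180, 134], 49)]
196 [(405, [601, 174, 119], 66), (407, [610, 174, 127], 39), (409, [611, 179, 127], 37), (411, [613, 184, 126], 52)]
197 [(405, [607, 171, 122], 61), (407, [610, 174, 124], 38), (409, [613, 178, 125], 39), (411, [610, 186, 120], 57)]
198 [(405, [605, 172, 116], 60), (407, [609, 176, 119], 39), (409, [613, 179, 121], 38), (411, [605, 190, 111], 63)]
199 [(405, [605, 173, 112], 63), (407, [609, 176, 115], 44), (409, [614, 179, 119], 40), (411, [613, 186, 116], 67)]
200 [(405, [603, 175, 107], 73), (407, [607, 178, 110], 61), (409, [612, 181, 113], 50), (411, [608, 189, 108], 71)]
201 [(405, [508, 239, 1], 81), (407, [606, 179, 105], 77), (409, [611, 182, 108], 69), (411, None, 77)]
202 [(405, [514, 236, 3], 83), (407, [510, 244, -3], 83), (409, [514, 249, -1], 81), (411, [513, 256, -3], 81)]
```

Request:
step_arm:
  delta_pos:
    - [0,0,0]
    - [0,0,0]
    - [0,0,0]
    - [0,0,0]
    - [0,0,0]
  rotation:
    - [0,0,0]
    - [0,0,0]
    - [0,0,0]
    - [0,0,0]
    - [0,0,0]
  fingers: [1,1,1,1,1]

```text
t: 4.25
tcp_pos: [0.588, 0.1929, 0.0701]
eef_rot: [-0.425, 0.905, 0.0, -0.0]
ft_force: [-0.3, -0.5, 0.2]
width: 0.0005
gripper_force: 0.0
```

```bash
python3 st.py; python3 - <<'E'
from h import *
im,d=r.get_image("scene"); cv2.imwrite("pics/s3.png",cv2.resize(im[110:260,330:480,::-1],None,fx=4,fy=4,interpolation=cv2.INTER_CUBIC))
P,ok=world("scene",d,*np.indices(d.shape)); o=r.get_obs(); print(np.array(pix("scene",o["tcp_pos"])))
m=ok&(P[...,0]>.53)&(P[...,0]<.66)&(P[...,1]>.165)&(P[...,1]<.25)&(P[...,2]>.05)&(P[...,2]<.16)
for rr in np.unique(np.nonzero(m)[0])[::-1][:14]: k=m[rr]; print(rr,np.nonzero(k)[0][[0,-1]],(P[rr][k].mean(0)*1000).round())
E
```

```text
t 4.25 tcp [588.  192.9  70.1] vise [-40.2 108.8] yaw 140.3 tilt [ 0.  0. -1.] r 84.8 ang 49.2 F [-0.3 -0.5  0.2] w 0.0 0.0 j6 -1.333452575134584
[205.15414934 406.66396758]
220 [401 401] [616. 166.  51.]
216 [402 402] [615. 167.  63.]
215 [402 402] [614. 167.  66.]
213 [402 402] [615. 165.  75.]
211 [403 403] [615. 167.  82.]
210 [403 403] [615. 167.  85.]
208 [403 403] [614. 166.  92.]
207 [403 403] [613. 166.  94.]
198 [408 412] [597. 192. 104.]
197 [405 413] [598. 189. 109.]
196 [405 413] [599. 187. 114.]
195 [405 413] [598. 187. 116.]
194 [405 414] [597. 189. 118.]
193 [405 414] [597. 188. 122.]
```

View pics/s3.png

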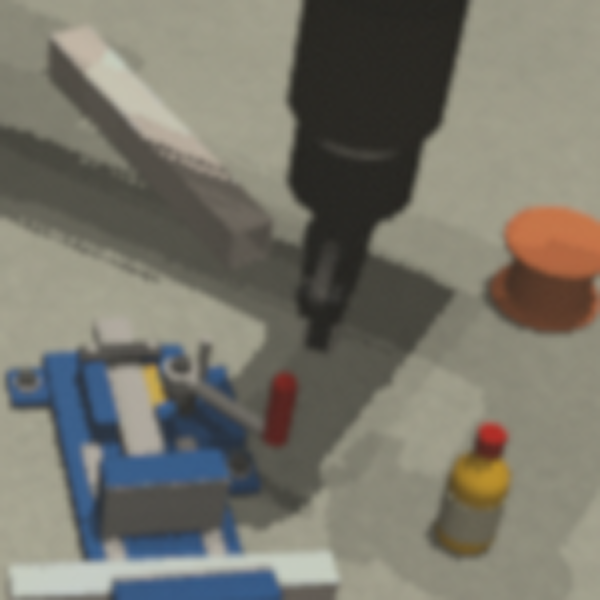

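The shut tips show at row 198, z about 0.10, while the reported TCP is 0.07. So the real tips sit about 27 mm above the reported TCP, and the fingers passed over the handle without touching it. I'll go back over the handle and descend lower.

Request:
step_arm:
  delta_pos:
    - [0,0,30]
    - [0,0,30]
    - [5.5,-8.3,0]
    - [5.5,-8.3,0]
    - [5.5,-8.3,0]
    - [5.3,-8.4,0]
    - [0,0,0]
    - [0,0,0]
  rotation:
    - [0,0,0]
    - [0,0,0]
    - [0,0,-0.125]
    - [0,0,-0.125]
    - [0,0,-0.125]
    - [0,0,-0.125]
    - [0,0,0]
    - [0,0,0]
  fingers: [0.5,0.5,0.5,0.5,0.5,0.5,0.5,0.5]

```text
t: 5.1
tcp_pos: [0.6097, 0.1597, 0.1301]
eef_rot: [-0.189, 0.982, 0.0, -0.0]
ft_force: [0.1, 0.8, 0.3]
width: 0.043
gripper_force: 0.0
```

Request:
step_arm:
  delta_pos:
    - [0,0,-30]
    - [0,0,-30]
    - [0,0,-15]
    - [0,0,-8]
    - [0,0,-5]
    - [0,0,0]
  rotation:
    - [0,0,0]
    - [0,0,0]
    - [0,0,0]
    - [0,0,0]
    - [0,0,0]
    - [0,0,0]
  fingers: [0.5,0.5,0.5,0.5,0.5,0.5]

```text
t: 5.7
tcp_pos: [0.61, 0.1599, 0.0427]
eef_rot: [-0.188, 0.982, 0.0, 0.0]
ft_force: [0.5, -0.1, -0.4]
width: 0.043
gripper_force: 0.0
```

```bash
python3 st.py; python3 - <<'E'
from h import *
print(r.hold_point_z)
im,d=r.get_image("scene"); cv2.imwrite("pics/s4.png",cv2.resize(im[170:250,350:430,::-1],None,fx=7,fy=7,interpolation=cv2.INTER_CUBIC))
E
```

```text
t 5.7 tcp [610.  159.9  42.7] vise [-11.4  81.4] yaw 111.7 tilt [-0.001 -0.    -1.   ] r 83.5 ang 22.0 F [ 0.5 -0.1 -0.4] w 0.043 0.0 j6 -1.765640481676867
0.0187
```

View pics/s4.png

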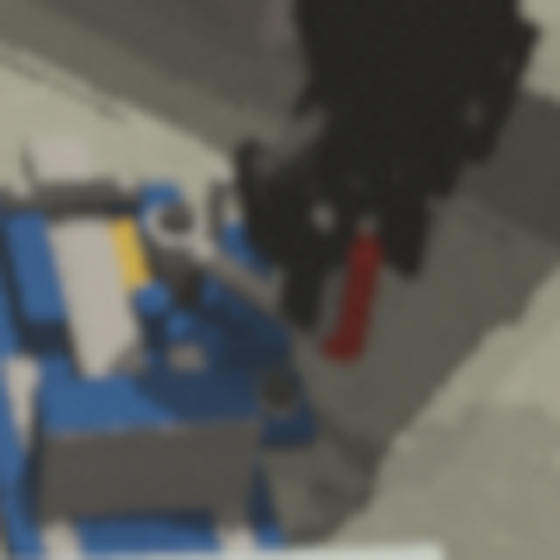

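The fingertips at (300,320) and (405,270) now straddle the handle at (360,290), low enough to catch it.

Request:
step_arm:
  delta_pos:
    - [0,0,0]
    - [0,0,0]
    - [0,0,0]
    - [-2,8.6,0]
    - [-5.6,9.0,0]
    - [-6.7,8.3,0]
  rotation:
    - [0,0,0]
    - [0,0,0]
    - [0,0,0]
    - [0,0,0.125]
    - [0,0,0.125]
    - [0,0,0.125]
  fingers: [0.68,0.68,0.68,0.68,0.68,0.68]

```text
t: 6.35
tcp_pos: [0.5965, 0.185, 0.0426]
eef_rot: [-0.37, 0.929, -0.001, 0.001]
ft_force: [4.8, -2.8, -1.5]
width: 0.0278
gripper_force: 2.5
```

```bash
python3 st.py
```

```text
t 6.35 tcp [596.5 185.   42.6] vise [-30.1 103. ] yaw 133.4 tilt [-0.001 -0.002 -1.   ] r 85.3 ang 41.4 F [ 4.8 -2.8 -1.5] w 0.028 2.4840547889471054 j6 -1.4359901708469458
```

Contact force is about 5 N, so the lever is moving.

Request:
step_arm:
  delta_pos:
    - [-7.6,7.4,0]
    - [-8.5,6.4,0]
    - [-9.2,5.3,0]
    - [-9.8,4.1,0]
    - [-10.2,2.8,0]
    - [-10.5,1.5,0]
    - [-10.6,0.2,0]
  rotation:
    - [0,0,0.125]
    - [0,0,0.125]
    - [0,0,0.125]
    - [0,0,0.125]
    - [0,0,0.125]
    - [0,0,0.125]
    - [0,0,0.125]
  fingers: [0.68,0.68,0.68,0.68,0.68,0.68,0.68]

```text
t: 7.05
tcp_pos: [0.5302, 0.2149, 0.0431]
eef_rot: [0.729, -0.685, 0.0, -0.002]
ft_force: [4.4, 4.3, -1.4]
width: 0.0273
gripper_force: 2.5
```

Request:
step_arm:
  delta_pos:
    - [-10.6,-1.1,0]
    - [-10.3,-2.4,0]
  rotation:
    - [0,0,0.125]
    - [0,0,0.125]
  fingers: [0.68,0.68]

```text
t: 7.25
tcp_pos: [0.5091, 0.2117, 0.0432]
eef_rot: [0.809, -0.588, 0.0, -0.003]
ft_force: [3.6, 5.8, -0.7]
width: 0.0272
gripper_force: 2.5
```

```bash
python3 st.py
```

```text
t 7.25 tcp [509.1 211.7  43.2] vise [-121.3  109.7] yaw -162.1 tilt [-0.002 -0.005 -1.   ] r 86.4 ang 105.8 F [ 3.6  5.8 -0.7] w 0.027 2.5180475413799286 j6 -0.4452130701240394
```

Request:
step_arm:
  delta_pos:
    - [-5,-0.8,0]
    - [-4,-1,0]
  rotation:
    - [0,0,0.05]
    - [0,0,0.05]
  fingers: [0.68,0.68]

```text
t: 7.45
tcp_pos: [0.4999, 0.2093, 0.0433]
eef_rot: [0.836, -0.548, 0.001, -0.002]
ft_force: [4.0, 2.4, -1.2]
width: 0.0274
gripper_force: 2.0
```

Request:
step_arm:
  delta_pos:
    - [-2,-0.6,0]
    - [0,0,0]
  rotation:
    - [0,0,0]
    - [0,0,0]
  fingers: [0.68,0.68]

```text
t: 7.65
tcp_pos: [0.498, 0.2088, 0.0432]
eef_rot: [0.835, -0.55, 0.0, -0.002]
ft_force: [2.5, 4.3, 1.3]
width: 0.0278
gripper_force: 2.0
```

```bash
python3 st.py
```

```text
t 7.65 tcp [498.  208.8  43.2] vise [-131.4  104.4] yaw -156.7 tilt [-0.002 -0.004 -1.   ] r 87.4 ang 113.3 F [2.5 4.3 1.3] w 0.028 2.0320120453834534 j6 -0.36292210890799004
```

Request:
step_arm:
  delta_pos:
    - [-2.5,-1.1,0]
    - [0,0,0]
  rotation:
    - [0,0,0]
    - [0,0,0]
  fingers: [0.68,0.68]

```text
t: 7.85
tcp_pos: [0.4978, 0.2088, 0.0434]
eef_rot: [0.835, -0.55, 0.002, -0.004]
ft_force: [13.6, 7.9, -6.1]
width: 0.0273
gripper_force: 8.0
```

Request:
step_arm:
  delta_pos:
    - [-2.5,-1.1,0]
    - [0,0,0]
  rotation:
    - [0,0,0]
    - [0,0,0]
  fingers: [0.68,0.68]

```text
t: 8.05
tcp_pos: [0.4976, 0.2088, 0.0435]
eef_rot: [0.835, -0.55, 0.003, -0.007]
ft_force: [26.3, 10.8, -13.5]
width: 0.0271
gripper_force: 14.2
```

```bash
python3 st.py
```

```text
t 8.05 tcp [497.6 208.8  43.5] vise [-131.9  104.2] yaw -156.7 tilt [-0.003 -0.015 -1.   ] r 87.5 ang 113.6 F [ 26.3  10.8 -13.5] w 0.027 14.179706275463104 j6 -0.3668770614304003
```

Request:
step_arm:
  delta_pos:
    - [5,2.2,0]
    - [4,1.5,0]
    - [0,0,0]
    - [0,0,30]
    - [0,0,40]
    - [0,0,40]
    - [0,0,0]
  rotation:
    - [0,0,0]
    - [0,0,0]
    - [0,0,0]
    - [0,0,0]
    - [0,0,0]
    - [0,0,0]
    - [0,0,0]
  fingers: [0.6,0.55,0.5,0.5,0.5,0.8,1]

```text
t: 8.75
tcp_pos: [0.5036, 0.2096, 0.1593]
eef_rot: [0.835, -0.55, 0.002, -0.004]
ft_force: [0.1, 0.2, 0.6]
width: 0.0144
gripper_force: 0.0
```

```bash
python3 st.py; python3 - <<'E'
from h import *
f,o=r.get_image("scene"),r.get_obs(); im,d=f; P,ok=world("scene",d,*np.indices(d.shape)); i=im.astype(int)
m=ok&(i[...,0]>1.7*i[...,1])&(P[...,0]>.46)&(P[...,0]<.56)&(P[...,1]>.16)&(P[...,1]<.25)&(P[...,2]>.04); print(m.sum(),P[m].mean(0))
t=o["tcp_pos"]*1000; print("to pre-push", np.array([575.8,84.1])-t[:2])
E
```

```text
t 8.75 tcp [503.6 209.6 159.3] vise [-126.2  106.4] yaw -156.7 tilt [-0.001 -0.01  -1.   ] r 86.1 ang 109.7 F [0.1 0.2 0.6] w 0.014 0.0 j6 -0.35869970236787907
69 [0.51062737 0.20774357 0.08141385]
to pre-push [  73.54063499 -125.35051773]
```

Request:
step_arm:
  delta_pos:
    - [9.2,-15.7,0]
    - [9.2,-15.7,0]
    - [9.2,-15.7,0]
    - [9.2,-15.7,0]
    - [9.2,-15.7,0]
    - [9.2,-15.7,0]
    - [9.2,-15.7,0]
    - [9.2,-15.5,0]
  rotation:
    - [0,0,0.118]
    - [0,0,0.118]
    - [0,0,0.118]
    - [0,0,0.118]
    - [0,0,0.118]
    - [0,0,0.118]
    - [0,0,0.118]
    - [0,0,0.118]
  fingers: [1,1,1,1,1,1,1,1]

```text
t: 9.6
tcp_pos: [0.5743, 0.0826, 0.1508]
eef_rot: [0.994, -0.107, -0.001, 0.0]
ft_force: [0.5, -0.4, 0.1]
width: -0.0
gripper_force: 0.0
```

Request:
step_arm:
  delta_pos:
    - [0,0,-40]
    - [0,0,-40]
    - [0,0,-25]
    - [0,0,-15]
    - [0,0,0]
  rotation:
    - [0,0,0]
    - [0,0,0]
    - [0,0,0]
    - [0,0,0]
    - [0,0,0]
  fingers: [1,1,1,1,1]

```text
t: 10.1
tcp_pos: [0.5729, 0.0828, 0.0293]
eef_rot: [0.994, -0.11, -0.002, 0.001]
ft_force: [0.3, -1.0, -0.0]
width: 0.0
gripper_force: 0.0
```

```bash
python3 st.py; python3 - <<'E'
from h import *
im,d=r.get_image("scene"); cv2.imwrite("pics/s5.png",cv2.resize(im[170:290,310:430,::-1],None,fx=5,fy=5,interpolation=cv2.INTER_CUBIC))
E
```

```text
t 10.1 tcp [572.9  82.8  29.3] vise [-30.5  -1.9] yaw -102.6 tilt [-0.004  0.003 -1.   ] r 61.0 ang -48.6 F [ 0.3 -1.  -0. ] w 0.0 0.0 j6 0.8613252323474798
```

View pics/s5.png

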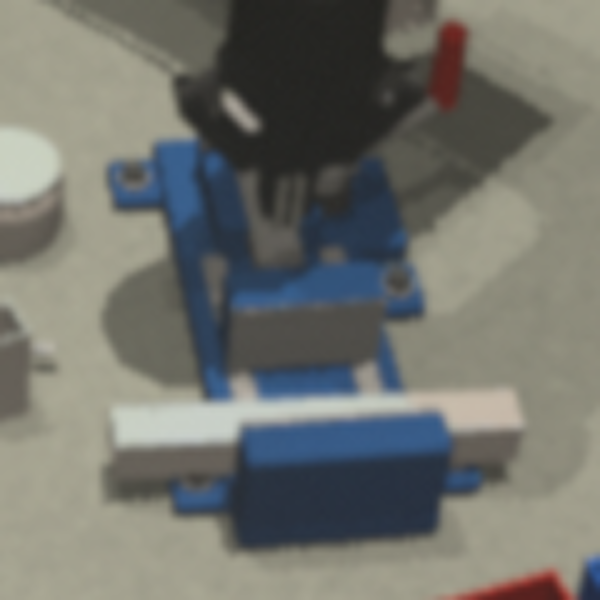

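Request:
step_arm:
  delta_pos:
    - [0.4,2,-9]
    - [0,0,0]
    - [9.75,-2.2,0]
    - [9.75,-2.2,0]
    - [7.8,-1.8,0]
    - [7.8,-1.8,0]
  rotation:
    - [0,0,0]
    - [0,0,0]
    - [0,0,0]
    - [0,0,0]
    - [0,0,0]
    - [0,0,0]
  fingers: [1,1,1,1,1,1]

```text
t: 10.75
tcp_pos: [0.6108, 0.0774, 0.0234]
eef_rot: [0.994, -0.11, -0.0, -0.0]
ft_force: [-4.6, 0.4, 3.8]
width: -0.0
gripper_force: 2.0
```

```bash
python3 st.py
```

```text
t 10.75 tcp [610.8  77.4  23.4] vise [7.6 1.2] yaw -102.6 tilt [-0.001  0.    -1.   ] r 93.4 ang -33.2 F [-4.6  0.4  3.8] w -0.0 1.98392104357481 j6 0.9002494149717816
```

Request:
step_arm:
  delta_pos:
    - [5.85,-1.35,0]
    - [5.85,-1.35,0]
    - [5.85,-1.35,0]
    - [5.85,-1.35,0]
    - [5.85,-1.35,0]
    - [0,0,0]
  rotation:
    - [0,0,0]
    - [0,0,0]
    - [0,0,0]
    - [0,0,0]
    - [0,0,0]
    - [0,0,0]
  fingers: [1,1,1,1,1,1]

```text
t: 11.35
tcp_pos: [0.6403, 0.0703, 0.0228]
eef_rot: [0.994, -0.11, 0.0, 0.0]
ft_force: [0.2, -0.3, -0.2]
width: -0.0002
gripper_force: 0.0
```

```bash
python3 st.py
```

```text
t 11.35 tcp [640.3  70.3  22.8] vise [38.   0.8] yaw -102.6 tilt [ 0.001  0.    -1.   ] r 122.5 ang -28.4 F [ 0.2 -0.3 -0.2] w -0.0 0.0 j6 0.9306309310580637
```

Request:
step_arm:
  delta_pos:
    - [3.9,-0.9,0]
    - [3.9,-0.9,0]
    - [1.95,-0.45,0]
  rotation:
    - [0,0,0]
    - [0,0,0]
    - [0,0,0]
  fingers: [1,1,1]

```text
t: 11.65
tcp_pos: [0.6483, 0.0684, 0.0227]
eef_rot: [0.994, -0.11, -0.001, 0.0]
ft_force: [-12.9, 3.9, 7.5]
width: -0.0
gripper_force: 6.7
```

Request:
step_arm:
  delta_pos:
    - [1.95,-0.45,0]
    - [1.95,-0.45,0]
  rotation:
    - [0,0,0]
    - [0,0,0]
  fingers: [1,1]

```text
t: 11.85
tcp_pos: [0.6482, 0.0683, 0.0227]
eef_rot: [0.994, -0.109, -0.005, 0.001]
ft_force: [-32.0, 8.2, 16.7]
width: -0.0001
gripper_force: 16.3
```

```bash
python3 st.py
```

```text
t 11.85 tcp [648.2  68.3  22.7] vise [46.1  0.7] yaw -102.6 tilt [-0.011  0.003 -1.   ] r 130.3 ang -27.5 F [-32.    8.2  16.7] w -0.0 16.336830763611943 j6 0.9440937679039993
```

Request:
step_arm:
  delta_pos:
    - [-4,0.9,0]
    - [-5,1.1,0]
    - [-15,3.4,0]
    - [-15,3.4,20]
    - [0,0,50]
    - [0,0,50]
    - [0,0,0]
  rotation:
    - [0,0,0]
    - [0,0,0]
    - [0,0,0]
    - [0,0,0]
    - [0,0,0]
    - [0,0,0]
    - [0,0,0]
  fingers: [1,1,1,1,1,0.5,0.5]

```text
t: 12.55
tcp_pos: [0.6184, 0.0763, 0.1532]
eef_rot: [0.994, -0.11, 0.008, -0.002]
ft_force: [0.1, 0.2, 0.7]
width: 0.0285
gripper_force: 0.0
```

```bash
cat > chk.py <<'E'
from h import *
import sys
im,d=r.get_image("scene"); i=im.astype(int); cv2.imwrite(f"pics/{sys.argv[1]}.png",cv2.resize(im[170:290,310:430,::-1],None,fx=5,fy=5,interpolation=cv2.INTER_CUBIC))
P,ok=world("scene",d,*np.indices(d.shape)); reg=ok&(P[...,0]>.42)&(P[...,0]<.8)&(P[...,1]>-.06)&(P[...,1]<.2)
blue=(i[...,2]>i[...,0]*1.35)&(i[...,2]>60)
for n,m in (("jaws",reg&(P[...,2]>.057)&(P[...,2]<.075)&blue),("tube",reg&(P[...,0]>.6)&(P[...,2]>.035)&(P[...,2]<.048)&~blue&(i.min(-1)>90))):
    k,l,s,_=cv2.connectedComponentsWithStats(m.astype(np.uint8),connectivity=8)
    for j in range(1,k):
        if s[j,4]>40:
            (cx,cy),(w,h),a=cv2.minAreaRect((P[l==j][:,:2]*1000).astype(np.float32)); print(n,s[j,4],round(cx),round(cy),round(w),round(h),round(a,1))
m=ok&(i[...,0]>1.7*i[...,1])&(P[...,0]>.46)&(P[...,0]<.65)&(P[...,1]>.1)&(P[...,1]<.25)&(P[...,2]>.04); Q=P[m].mean(0)*1000; c=Q[:2]+[-5.5,3.5]; e=c-[532.6,128.6]
print("handle",m.sum(),c.round(1),"cam",round(np.radians(107.2)-np.arctan2(e[1],e[0]),3))
E
python3 chk.py s6; python3 st.py
```

```text
jaws 253 674 62 79 28 77.8
jaws 410 726 50 98 29 76.5
tube 286 692 31 156 32 80.0
tube 137 716 131 38 29 74.9
handle 64 [504.7 211.3] cam -0.026
t 12.6 tcp [616.9  76.6 148.7] vise [13.7  1.8] yaw -102.6 tilt [ 0.009 -0.005 -1.   ] r 99.0 ang -31.7 F [-0.   0.  -0.8] w 0.036 0.0 j6 0.9040076940086501
```

View pics/s6.png

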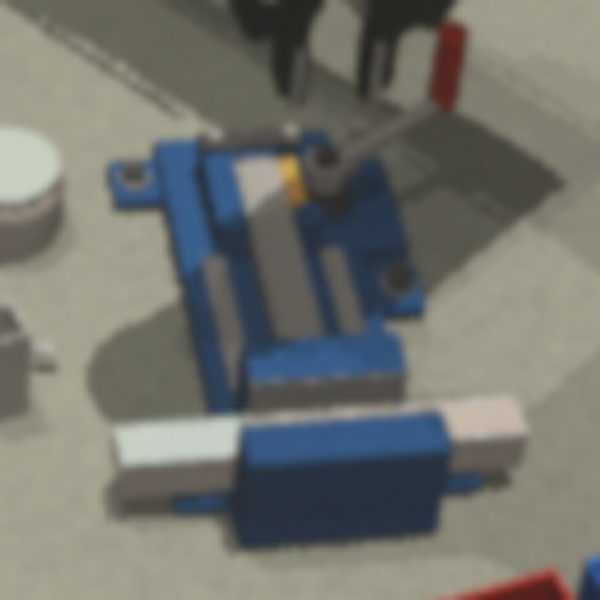

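The jaw centres are 53 mm apart, as expected for a nipped tube, and the tube sits flush at crop (310,430). The lever rests at its stop, at crop (450,60). Now to lock it.

Request:
step_arm:
  delta_pos:
    - [-13.9,16.8,0]
    - [-13.9,16.8,0]
    - [-13.9,16.8,0]
    - [-13.9,16.8,0]
    - [-13.9,16.8,0]
    - [-13.9,16.8,0]
    - [-13.9,16.8,0]
    - [-13.9,16.8,0]
  rotation:
    - [0,0,-0.13]
    - [0,0,-0.13]
    - [0,0,-0.13]
    - [0,0,-0.13]
    - [0,0,-0.13]
    - [0,0,-0.13]
    - [0,0,-0.13]
    - [0,0,-0.13]
  fingers: [0.5,0.5,0.5,0.5,0.5,0.5,0.5,0.5]

```text
t: 13.4
tcp_pos: [0.5025, 0.2112, 0.1424]
eef_rot: [0.806, -0.591, 0.0, 0.0]
ft_force: [-0.8, -0.4, -0.1]
width: 0.0427
gripper_force: 0.0
```

Request:
step_arm:
  delta_pos:
    - [0,0,0]
    - [0,0,0]
  rotation:
    - [0,0,0]
    - [0,0,0]
  fingers: [0.5,0.5]

```text
t: 13.6
tcp_pos: [0.503, 0.2108, 0.1427]
eef_rot: [0.809, -0.588, 0.0, 0.0]
ft_force: [0.3, -0.1, 0.7]
width: 0.0428
gripper_force: 0.0
```

```bash
python3 st.py
```

```text
t 13.6 tcp [503.  210.8 142.7] vise [-127.1  107.4] yaw -162.0 tilt [ 0. -0. -1.] r 87.4 ang 109.8 F [ 0.3 -0.1  0.7] w 0.043 0.0 j6 -0.45177508888971707
```

Request:
step_arm:
  delta_pos:
    - [2.5,0,-30]
    - [0,0,-30]
    - [0,0,-20]
    - [0,0,-12]
    - [0,0,-8]
    - [0,0,0]
    - [0,0,0]
    - [0,0,0]
  rotation:
    - [0,0,0]
    - [0,0,0]
    - [0,0,0]
    - [0,0,0]
    - [0,0,0]
    - [0,0,0]
    - [0,0,0]
    - [0,0,0]
  fingers: [0.5,0.5,0.5,0.5,0.5,0.68,0.68,0.68]

```text
t: 14.4
tcp_pos: [0.5061, 0.2111, 0.0445]
eef_rot: [0.808, -0.589, 0.0, -0.001]
ft_force: [0.2, 0.2, 0.5]
width: 0.0272
gripper_force: 0.0
```

```bash
python3 st.py; python3 - <<'E'
import numpy as np
p=np.array([532.6,128.6]); t=np.radians(108)-.125*np.arange(15); q=p+85.5*np.c_[np.cos(t),np.sin(t)]; q[0]=[505.5,210.8]
print(np.diff(q,axis=0).round(1).tolist())
E
```

```text
t 14.4 tcp [506.1 211.1  44.5] vise [-124.1  108.4] yaw -162.2 tilt [-0.    -0.002 -1.   ] r 86.7 ang 107.8 F [0.2 0.2 0.5] w 0.027 0.0 j6 -0.45083387961232696
[[11.0, 1.8], [10.6, 1.3], [10.7, 0.0], [10.6, -1.3], [10.4, -2.6], [9.9, -3.9], [9.4, -5.1], [8.7, -6.2], [7.8, -7.3], [6.9, -8.2], [5.8, -9.0], [4.6, -9.6], [3.4, -10.1], [2.1, -10.5]]
```

Request:
step_arm:
  delta_pos:
    - [11.0,1.8,0]
    - [10.6,1.3,0]
    - [10.7,0,0]
    - [10.6,-1.3,0]
    - [10.4,-2.6,0]
    - [9.9,-3.9,0]
    - [9.4,-5.1,0]
  rotation:
    - [0,0,-0.125]
    - [0,0,-0.125]
    - [0,0,-0.125]
    - [0,0,-0.125]
    - [0,0,-0.125]
    - [0,0,-0.125]
    - [0,0,-0.125]
  fingers: [0.68,0.68,0.68,0.68,0.68,0.68,0.68]

```text
t: 15.1
tcp_pos: [0.5777, 0.2008, 0.0436]
eef_rot: [-0.48, 0.877, 0.0, -0.001]
ft_force: [-3.7, -1.0, 1.2]
width: 0.0273
gripper_force: 1.8
```

Request:
step_arm:
  delta_pos:
    - [8.7,-6.2,0]
    - [7.8,-7.3,0]
    - [6.9,-8.2,0]
    - [5.8,-9.0,0]
    - [4.6,-9.6,0]
  rotation:
    - [0,0,-0.125]
    - [0,0,-0.125]
    - [0,0,-0.125]
    - [0,0,-0.125]
    - [0,0,-0.125]
  fingers: [0.68,0.68,0.68,0.68,0.68]

```text
t: 15.6
tcp_pos: [0.6108, 0.1616, 0.0433]
eef_rot: [-0.188, 0.982, 0.001, -0.001]
ft_force: [-8.7, 3.5, 1.8]
width: 0.0272
gripper_force: 3.7
```

```bash
python3 st.py
```

```text
t 15.6 tcp [610.8 161.6  43.3] vise [-11.   83.3] yaw 111.6 tilt [ 0.002  0.002 -1.   ] r 84.9 ang 22.9 F [-8.7  3.5  1.8] w 0.027 3.6768338084220886 j6 -1.7657476542174755
```

Request:
step_arm:
  delta_pos:
    - [3.4,-10.1,0]
    - [1.6,-7,0]
    - [0,0,0]
  rotation:
    - [0,0,-0.125]
    - [0,0,-0.06]
    - [0,0,0]
  fingers: [0.68,0.68,0.68]

```text
t: 15.9
tcp_pos: [0.6159, 0.1448, 0.0433]
eef_rot: [-0.098, 0.995, 0.001, -0.001]
ft_force: [-4.7, 3.7, -0.8]
width: 0.0276
gripper_force: 2.5
```

```bash
python3 st.py; python3 chk.py s7
```

```text
t 15.9 tcp [615.9 144.8  43.3] vise [-2.4 68.1] yaw 101.2 tilt [ 0.001  0.003 -1.   ] r 84.8 ang 11.0 F [-4.7  3.7 -0.8] w 0.028 2.4605921655893326 j6 -1.9192675248134314
jaws 253 674 63 78 30 73.9
jaws 403 726 50 98 30 79.0
tube 296 687 31 157 33 85.0
tube 137 717 131 38 29 74.9
handle 72 [613.4 151.6] cam 1.594
```

Request:
step_arm:
  delta_pos:
    - [-1,5,0]
    - [0,0,0]
    - [0,0,30]
    - [0,0,40]
    - [0,0,50]
    - [-30,30,30]
    - [-40,40,0]
    - [0,0,0]
  rotation:
    - [0,0,0]
    - [0,0,0]
    - [0,0,0]
    - [0,0,0]
    - [0,0,0]
    - [0,0,0]
    - [0,0,0]
    - [0,0,0]
  fingers: [0.5,0.5,0.5,0.5,0.5,0.5,0.5,0.5]

```text
t: 16.75
tcp_pos: [0.5498, 0.2164, 0.1946]
eef_rot: [-0.1, 0.995, 0.002, 0.002]
ft_force: [0.5, -0.4, -0.4]
width: 0.0425
gripper_force: 0.0
```

```bash
python3 st.py; python3 chk.py s8
```

```text
t 16.75 tcp [549.8 216.4 194.6] vise [-82.7 123.3] yaw 101.5 tilt [-0.004  0.003 -1.   ] r 89.5 ang 78.9 F [ 0.5 -0.4 -0.4] w 0.043 0.0 j6 -2.083190798191498
jaws 252 673 64 79 31 75.8
jaws 412 727 50 99 29 78.9
tube 286 690 31 156 30 82.1
tube 136 717 131 39 29 68.0
handle 84 [612.3 150.5] cam 1.603
```

View pics/s8.png

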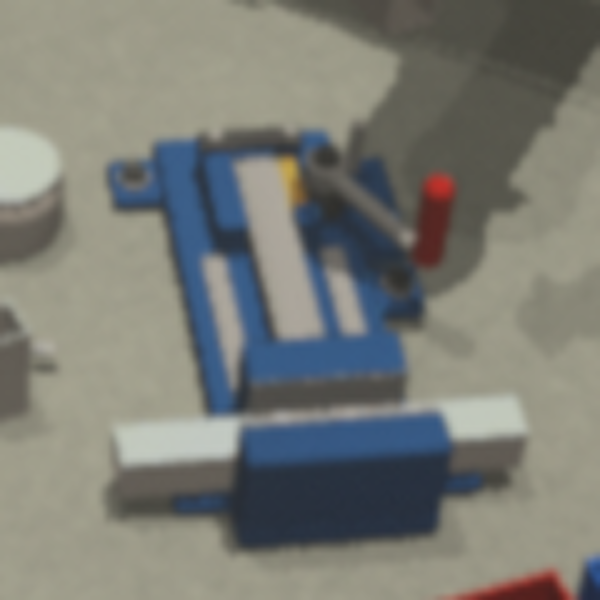

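The tube is clamped flush between the jaws at crop (320,430). The lever is locked with cam at about 1.60, handle at crop (435,220), and the gripper is clear.

```bash
python3 -c "
from cell import r
print(r.sign_off())"
```

```text
the job is handed in; nothing more can be done
None
```

The tube is clamped flush between the jaws and the cam is locked at about 1.60 rad; I handed the job in at about 17 s, with the lever, jaw and lock moves done in the order asked and the robot touching nothing.

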